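# Lay the tall carton down in the drawer and shut it

## Task

The noodle carton standing at one end of the open drawer is too tall for the drawer to go in under its top. With the fingertips, push the carton high up on its outer broad face so that it tips over towards the middle of the drawer and lies flat on the blue liner, then push the drawer fully shut. Do not squeeze or lift the carton; leave the tin standing at its own end of the drawer and the two mugs on top of the stand undisturbed.

Things in the scene. Friction and masses are not known exactly. Their poses are not given: they have to be found in the camera images.
- stand: low open-fronted stand of light wood, 150 mm deep (x), 350 mm wide (y), 86 mm high, fixed to the worktop; its drawer slides out towards the robot. Origin: centre of its underside on the worktop; x points into the stand (away from the robot), y along its width to the left, z up. Underside of its top board: 74 mm above the worktop.
- drawer (a joint): how far the drawer is out, in m: 0 is fully shut, 0.140 fully out; it starts about 0.137 open. It slides along the stand's -x as it opens, stays where it is left, and takes about 3 N to push.
- liner (a point): centre of the drawer's inner floor, 20 mm above the worktop, moving with the drawer; axes as the stand's. Inside, the drawer measures 125 mm (x) by 306 mm (y); its walls, 8 mm thick, rise 40 mm above the floor. A flat ribbed blue-grey liner covers the middle of the floor: 105 mm either side of this point along y, the whole depth in x.
- front (a point): middle of the outer face of the drawer's wooden front, 30 mm above the worktop; moves with the drawer. The face looks to the stand's -x (the robot), is 350 mm wide and spans 6 to 66 mm above the worktop, only up to 50 mm within 40 mm of the middle (finger cut-out). Pushing it along the stand's +x shuts the drawer.
- carton: teal and white cardboard noodle carton with a gable top, 46 mm thick (its x), 113 wide (y), 129 high (z), 50 to 115 g. Origin: centre of its underside. Stands at one end of the drawer (left or right), broad faces to the drawer's ends, 108 mm from the liner's middle, 20 mm from the end wall. Full thickness up to 103 mm above its underside; the carry top above is only 20 mm thick.
- carton_mid (a point): middle of the carton, 64.5 mm up its own z axis from its underside; 23 mm above the drawer's floor when the carton lies flat.
- tin: low round food tin, 86 mm across, 40 mm high, 230 g, standing loose in the drawer at the other end, about 109 mm from the liner's middle. Origin: centre of its underside, z up.
- dotted_mug: white mug with dark dots, 82 mm across, 91 mm high, standing loose on top of the stand (86 mm above the worktop), towards the back. Origin: centre of its underside.
- green_mug: green and white mug, 78 mm across, 101 mm high, standing loose on top of the stand beside the other mug. Origin: centre of its underside.
Things that resemble listed ones, but are neither listed nor needed, are in the scene too. There is more than one size of the carton; the one meant has the size given above.

How it is judged:
On the way, in this order (a step that is already met when the one before it is completed fails the run):
1. the carton lies flat on the liner while the drawer is still open (angle between the x axis of carton and the z axis of stand, either way round below 0.12 rad and z of carton_mid in the frame of liner between 0.012 and 0.034 m and y of carton_mid in the frame of liner between -0.043 and 0.043 m and x of carton_mid in the frame of liner between -0.02 and 0.02 m and value of joint drawer above 0.1 m), for 0.2 s.
2. the drawer is shut (value of joint drawer below 0.004 m), for 0.2 s.
At the end, for the whole second after the job is handed in: The drawer is shut (within 4 mm) with the carton at rest inside it, lying flat on a broad face (within 0.12 rad) on the liner (its middle within 43 mm of the liner's middle along the drawer), and the tin upright at its own end, its centre more than 85 mm from the liner's middle (angle between the x axis of carton and the z axis of stand, either way round below 0.12 rad and z of carton_mid in the frame of liner between 0.012 and 0.034 m and y of carton_mid in the frame of liner between -0.043 and 0.043 m and x of carton_mid in the frame of liner between -0.02 and 0.02 m and value of joint drawer below 0.004 m and linear speed of carton below 0.02 m/s and angle between tin's own z axis and vertical below 0.15 rad and (y of tin in the frame of liner above 0.085 m or y of tin in the frame of liner below -0.085 m)); the robot touches nothing.
It fails at once if the carton is lifted (height (world z) of carton_mid above 0.105 m).
It fails at once if the carton is pinched or squeezed (finger force over 15 N) (contact force between the fingers and carton above 15 N).
It fails at once if the tin is lifted or tipped (z of tin in the frame of stand above 0.035 m or angle between tin's own z axis and vertical above 0.35 rad).
It fails at once if a mug on the stand is shifted more than 25 mm or tipped (distance of any of dotted_mug, green_mug from where it was at the start of the episode above 0.025 m or angle between any of dotted_mug, green_mug's own z axis and vertical above 0.3 rad).
It also fails if it takes over 42 s, if anything falls off the work surface, if the arm or the gripper's body presses on something with over 40 N, if the wrist force passes 120 N, or if a joint passes its speed limit or range.

## Robot

A 7-joint arm with a two-finger parallel gripper is mounted at the origin on a cart in front of the work surface, level with it; the furniture and walls round the work are solid. World frame = base frame: x ahead of the robot, y to its left, z up, the work surface at z = 0. Lengths are in m, angles in rad, forces in N, time in s.
With the tool pointing down it reaches from about 0.4 to 0.85 m from the base axis. Payload 10.4 kg.
Tool frame: the origin (TCP) lies on the centre line of the jaws, within the pads' length; the fingertips stand 14 mm ahead of it and the grasp point (between the pads) lies 5 mm behind it (manip.tip_reach is the distance from the TCP to the fingertips, in m); z points along the fingers, y is the line along which they close (so a half turn about z gives the same grasp; the last joint's range is limited). The gripper opens to 85 mm and grips with 20 to 120 N. Pads are 22 mm wide; open, the fingers measure 114 mm over their backs; the gripper's body (76 mm by 85 mm) begins 54 mm behind the grasp point. The pads swing forward as they close: fully open they stand 13 mm farther back than shut.
Start: joints at [-1.191, 0.332, -0.065, 1.46, 0.022, 1.35, -0.088], TCP at [0.245, 0.575, 0.245] pointing down, gripper open.
Joint ranges: [-2.6, 2.6], [-0.5, 2.12], [-1.47, 1.34], [0.16, 2.42], [-1.27, 4.41], [0.06, 2.06], [-2.6, 2.6]. Speed limits (rad/s): [2.22, 2.22, 2.79, 2.79, 3.14, 3.14, 3.14].

## Interface

Orientations are given as a unit quaternion [x, y, z, w].
In Python, from workcell import manip gives the robot as it stands.
- The arm moves only by the shell command python3 -m pendant 'ROWS' [FORCE]. ROWS is JSON, a list of rows, each a list of 7 numbers: the shift along the tool's x, y, z in units of 50 mm (1.0 is 50 mm), then the turn, a rotation vector about the tool's x, y, z in units of 8 degrees (1.0 is 8 degrees), then the opening, from -1 (shut) to 1 (fully open), so that 0 is half open. In form: [[dx, dy, dz, ax, ay, az, jaw], ...]. A call has exactly 10 rows; each row is the pose to reach, as a shift and turn from the pose commanded when the call began, along the tool's axes at that moment; what a row does not reach only later rows make up. A row lasts 1/8 s, in which the tool goes at most 62.5 mm and 10.7 degrees, less where a joint would pass 70% of its speed; a pose out of reach is approached as far as the arm can. A call with a gripper value outside its range is refused whole. The fingers move at their own pace and stop on an object; FORCE is the grip in N (left out, the last holds). Time passes only in rows, so rows that repeat a pose let the fingers close, or fill a call up. It gives the time, the measured TCP pose, the force, the opening and the grip force at its end, in the units of the state.
- manip.get_obs(): the state, without advancing time (a new reading comes with each control period).
- manip.camera(name): name is "scene" or "side" or "wrist"; returns (picture, depth): 384x512x3 uint8, red, green, blue; 384x512 float32, m along the optical axis (not along the pixel's ray), 0 where there is no reading.
- manip.get_calibration(name): a dict with "fx", "fy", "cx", "cy" (pixels), "xyz" and "orientation" of the camera in the world. Camera axes: x right, y up, looking along -z (the intrinsics and any distortion apply to the point x, -y, -z); pixel columns grow to the right and rows downward; lengths in m; the calibration is good to about 2 mm. A picture is of the moment at which its call begins: read the wrist's pose just before it. get_calibration takes no time and is no camera call; for the wrist camera it gives the pose at the moment of the call.
- manip.hand_in(): hands the job in; it is judged then, once.
Trained networks look in the newest picture that a camera, given by its name, has taken for a name from the list of things; names that differ only in an ending like _2 or _b are one class to them, and where a whole thing is asked for, a point or a joint stands for the part that bears it (a point fixed in the world has none). Each returns a list of dicts, best first, with "p" (0 to 1); they miss things now and then, are a little off and sometimes report something else, mostly with a low value. They report only what shows in the picture. A call takes as long as a camera call. They do not tell look-alikes from the thing itself.
- manip.find_in(thing, camera): "box" ([left, top, right, bottom] in pixels, round what is visible of it).
- manip.trace(thing, camera): "pixels" (384x512 bool, what is visible of it) and "box" ([left, top, right, bottom] in pixels, round what is visible of it).
- manip.tip_of(thing, camera): "pixel" ([column, row] in pixels: a listed point, or the origin of a listed thing).
The state is a dict: "clock": time; "joint_pos": joint angles; "joint_velocities": joint speeds; "tau": joint torques, N m; "position": TCP position; "ee_rot": TCP orientation; "ft_force": force on the tool from outside, world axes, zero at the start; "torque": the same for the moment, N m; "grip_width": opening from 0.0 (shut) to 1.0 (fully open); "grasp_force": force on a finger pad.
Only numpy, scipy, OpenCV 4.12 (cv2) and the standard library are available. Lean on these libraries where they do the work, as an engineer would, in place of code of your own. Each camera call takes 0.05 s, during which the arm holds its last target. There are 200 camera calls.

## Working session

There is one attempt and no reset: what is moved stays moved. The work goes in short steps, Python scripts to look and compute and a shell command to move; the robot and the scene stay as the last step left them, time stands still between calls to the robot, and variables do not carry over. Pictures are saved under pics/ and viewed, at most 10 in all, crops included, and the job is handed in when it is done.

```bash
mkdir -p pics; cat > h.py <<'E'
import numpy as np, cv2
from scipy.spatial.transform import Rotation as R
from workcell import manip
def cloud(cam):
    c=manip.get_calibration(cam); im,d=manip.camera(cam)
    v,u=np.mgrid[0:384,0:512]
    P=np.stack([(u-c['cx'])/c['fx']*d,-(v-c['cy'])/c['fy']*d,-d],-1)
    W=P@R.from_quat(c['orientation']).as_matrix().T+np.array(c['xyz'])
    W[d==0]=np.nan
    return im,W
E
python3 - <<'E'
from h import *
ims=[]
for cam in ['scene','side']:
    im,W=cloud(cam); ims.append(im); np.save(cam+'.npy',W)
    for t in ['carton','tin','dotted_mug','green_mug','stand','front']:
        for r in manip.trace(t,cam)[:3]:
            m=r['pixels']; w=W[m]; w=w[~np.isnan(w[:,0])]
            print(cam,t,round(r['p'],2),np.round(r['box']),*[np.round(np.percentile(w,q,axis=0),3) for q in (2,50,98)] if len(w) else '')
    for t in ['liner','front']:
        for r in manip.tip_of(t,cam)[:2]:
            p=np.round(r['pixel']).astype(int); print(cam,t,r['p'],p,W[p[1],p[0]].round(3))
cv2.imwrite('pics/a.png',cv2.resize(np.hstack(ims),(800,300))[:,:,::-1])
o=manip.get_obs(); print(o['position'],o['ee_rot'],o['clock'],manip.tip_reach)
E
```

```text
scene carton 0.79 [276. 283. 334. 329.] [ 0.473 -0.074  0.003] [ 0.503 -0.055  0.051] [ 0.535 -0.029  0.081]
scene carton 0.57 [199. 199. 270. 278.] [0.408 0.069 0.04 ] [0.457 0.072 0.103] [0.515 0.103 0.145]
scene tin 0.97 [168. 178. 215. 216.] [0.425 0.266 0.021] [0.461 0.289 0.056] [0.505 0.348 0.06 ]
scene dotted_mug 0.55 [236. 108. 290. 164.] [0.581 0.245 0.09 ] [0.615 0.281 0.147] [0.658 0.348 0.176]
scene green_mug 0.97 [282. 143. 350. 217.] [0.574 0.069 0.092] [0.606 0.094 0.155] [0.66  0.156 0.186]
scene stand 0.58 [142. 146. 361. 314.] [0.385 0.024 0.008] [0.537 0.08  0.061] [0.664 0.358 0.088]
scene front 0.92 [142. 167. 287. 318.] [0.385 0.026 0.013] [0.422 0.114 0.044] [0.53  0.355 0.067]
scene liner 0.9 [209 231] [0.414 0.077 0.128]
scene front 0.98 [170 241] [0.387 0.216 0.02 ]
side carton 0.77 [211. 187. 268. 246.] [0.407 0.069 0.036] [0.455 0.072 0.103] [0.514 0.107 0.143]
side carton 0.68 [273. 249. 310. 284.] [ 0.471 -0.074 -0.002] [ 0.503 -0.054  0.049] [ 0.563 -0.019  0.08 ]
side tin 0.97 [183. 164. 218. 198.] [0.423 0.266 0.02 ] [0.459 0.291 0.055] [0.502 0.351 0.059]
side dotted_mug 0.71 [236. 113. 275. 160.] [0.58  0.255 0.091] [0.611 0.284 0.146] [0.656 0.348 0.174]
side green_mug 0.84 [272. 142. 324. 196.] [0.573 0.069 0.085] [0.606 0.096 0.151] [0.717 0.174 0.185]
side stand 0.78 [163. 144. 331. 275.] [ 0.384  0.024 -0.001] [0.534 0.097 0.059] [0.667 0.36  0.086]
side stand 0.34 [162. 159. 281. 275.] [0.383 0.026 0.011] [0.423 0.165 0.041] [0.53  0.357 0.066]
side front 0.75 [164. 162. 279. 274.] [0.383 0.026 0.011] [0.423 0.168 0.041] [0.529 0.356 0.066]
side liner 0.6 [221 208] [0.42  0.084 0.129]
side front 0.93 [189 213] [0.385 0.19  0.049]
[0.24497856 0.57500231 0.24536259] [2.00038877e-01 9.79787959e-01 5.23948428e-05 1.57820325e-06] 0.9 0.014
```

View pics/a.png

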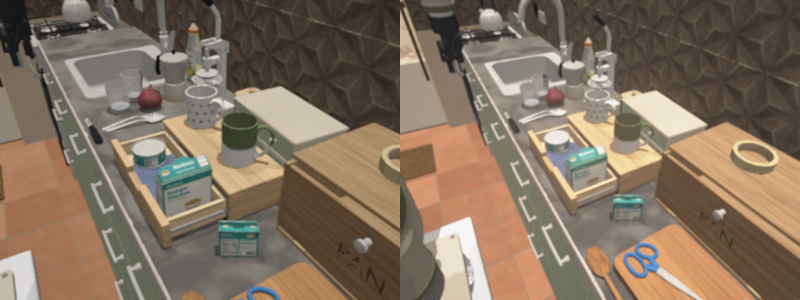

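The target carton is the tall one at the right end of the drawer (side-image box ~[211,187,268,246], top z≈0.145). The small one on the worktop is a decoy. The tin is at the left end of the drawer and the mugs are on the stand top.

```bash
python3 - <<'E'
from h import *
for cam in ['scene','side']:
    W=np.load(cam+'.npy').reshape(-1,3)
    def sel(x,y,z): 
        with np.errstate(invalid='ignore'): return W[(W[:,0]>x[0])&(W[:,0]<x[1])&(W[:,1]>y[0])&(W[:,1]<y[1])&(W[:,2]>z[0])&(W[:,2]<z[1])]
    a=sel((.40,.52),(.055,.085),(.07,.12)); p=np.polyfit(a[:,0],a[:,1],1); print('carton outer: slope',p[0],'y@.46',np.polyval(p,.46),a[:,0].min(),a[:,0].max())
    a=sel((.36,.40),(.03,.35),(.01,.045)); p=np.polyfit(a[:,1],a[:,0],1); print('front slope',p[0],'x@.2',np.polyval(p,.2),a[:,1].min(),a[:,1].max())
    a=sel((.36,.68),(.0,.38),(.06,.07)); print('front top',np.percentile(a[:,1],[0.5,99.5]))
    a=sel((.5,.70),(.0,.38),(.083,.09)); print('stand top',np.percentile(a,[1,99],axis=0))
o=manip.get_obs(); Rt=R.from_quat(o['ee_rot']); p=np.array(o['position'])
for t in [(.46,.02,.25),(.46,.02,.12)]: print((Rt.inv().apply(np.array(t)-p)/.05).round(2))
E
```

```text
carton outer: slope -0.029236849761898272 y@.46 0.07131024100446486 0.4071742302889806 0.5186810749401243
front slope 0.00790022820117199 x@.2 0.3862762606622399 0.030161337607289118 0.34974399106259363
front top [0.02356058 0.37069374]
stand top [[0.53117741 0.02446634 0.08356651]
 [0.67671786 0.36541476 0.08853247]]
carton outer: slope -0.03158660842584612 y@.46 0.07170590109157349 0.4062492453320359 0.5175133996384206
front slope 0.007780083953580007 x@.2 0.38470018415627516 0.030228712912126365 0.3485345377398391
front top [0.02397215 0.37318999]
stand top [[0.5305394  0.02551958 0.08313825]
 [0.67559949 0.36545653 0.08841399]]
[-8.31 -8.53 -0.09]
[-8.31 -8.53  2.51]
```

```bash
python3 -m pendant '[[-0.9,-0.9,0,0,0,0.85,0],[-1.8,-1.8,0,0,0,1.7,0],[-2.7,-2.7,0,0,0,2.55,0],[-3.6,-3.6,0,0,0,3.4,0],[-4.5,-4.5,0,0,0,4.25,0],[-5.4,-5.4,0,0,0,5.1,0],[-6.3,-6.3,0,0,0,6.0,0],[-7.1,-7.2,0,0,0,6.9,0],[-7.8,-8.0,0,0,0,7.8,0],[-8.4,-8.6,0,0,0,8.37,0]]'; python3 -c "
from h import *
o=manip.get_obs();print(o['joint_pos'],o['joint_velocities'],R.from_quat(o['ee_rot']).as_matrix().round(3),o['ft_force'])"
```

```text
clock: 2.15
position: [0.4632, 0.012, 0.2457]
ee_rot: [0.709, 0.705, 0.001, 0.0]
ft_force: [0.9, 0.5, -0.1]
grip_width: 0.498
grasp_force: 0.0
[-0.61550725 -0.05560903  0.47945166  1.89018078  0.026186    1.29978505
 -0.14981378] [ 0.34085351  0.24699023  0.41110218 -0.21251682 -0.0901444  -0.0233567
  0.18360521] [[ 0.006  1.     0.001]
 [ 1.    -0.006  0.001]
 [ 0.001  0.001 -1.   ]] [ 0.86668625  0.50821458 -0.09991915]
```

```bash
python3 -m pendant '[[0,0,0.7,0,0,0,0],[0,0,1.4,0,0,0,0],[0,0,2.1,0,0,0,0],[0,0,2.5,0,0,0,0],[0.2,0,2.5,0,0,0,0],[0.4,0,2.5,0,0,0,0],[0.6,0,2.5,0,0,0,0],[0.75,0,2.5,0,0,0,0],[0.85,0,2.5,0,0,0,0],[0.95,0,2.5,0,0,0,0]]'; python3 - <<'E'
from h import *
im,W=cloud('scene'); im2,W2=cloud('side')
cv2.imwrite('pics/b.png',cv2.resize(np.hstack([im[100:340,110:370],im2[100:340,110:370]]),(800,370))[:,:,::-1])
E
```

```text
clock: 3.4
position: [0.4629, 0.0625, 0.1204]
ee_rot: [0.707, 0.707, 0.0, 0.0]
ft_force: [-0.0, -0.6, 0.6]
grip_width: 0.501
grasp_force: 0.2
```

View pics/b.png

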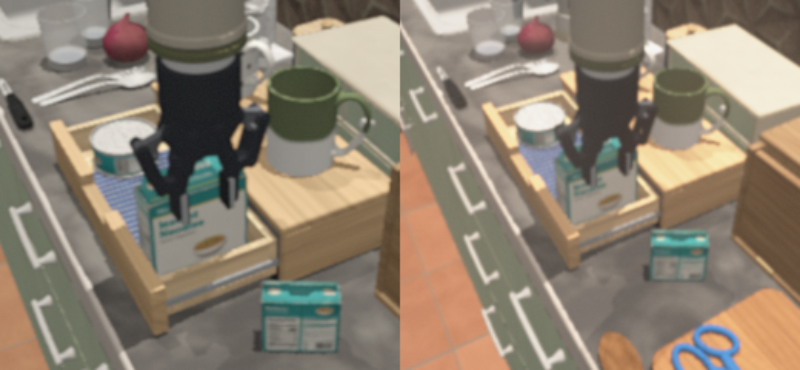

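The fingertips straddle the carton's middle, just touching high on the outer face. The mugs are clear.

```bash
python3 -m pendant '[[0.06,0,0,0,0,0,0],[0.12,0,0,0,0,0,0],[0.18,0,0,0,0,0,0],[0.24,0,0,0,0,0,0],[0.3,0,0,0,0,0,0],[0.36,0,0,0,0,0,0],[0.42,0,0,0,0,0,0],[0.48,0,0,0,0,0,0],[0.54,0,0,0,0,0,0],[0.54,0,0,0,0,0,0]]'; python3 - <<'E'
from h import *
im,W=cloud('scene'); im2,W2=cloud('side')
cv2.imwrite('pics/c.png',cv2.resize(np.hstack([im[100:340,110:370],im2[100:340,110:370]]),(800,370))[:,:,::-1])
a=W[190:290,180:290].reshape(-1,3)
with np.errstate(invalid='ignore'): a=a[(a[:,0]>.41)&(a[:,0]<.43)&(a[:,1]>.05)&(a[:,1]<.16)&(a[:,2]>.06)&(a[:,2]<.13)]
p=np.polyfit(a[:,2],a[:,1],1); print(len(a),'tilt deg',np.degrees(np.arctan(p[0])), 'y@z.06',np.polyval(p,.06))
E
```

```text
clock: 4.75
position: [0.4628, 0.0896, 0.1203]
ee_rot: [0.707, 0.707, 0.0, -0.0]
ft_force: [-0.9, 0.9, -0.1]
grip_width: 0.499
grasp_force: 0.0
649 tilt deg 24.835437765395415 y@z.06 0.08268934102242426
```

View pics/c.png

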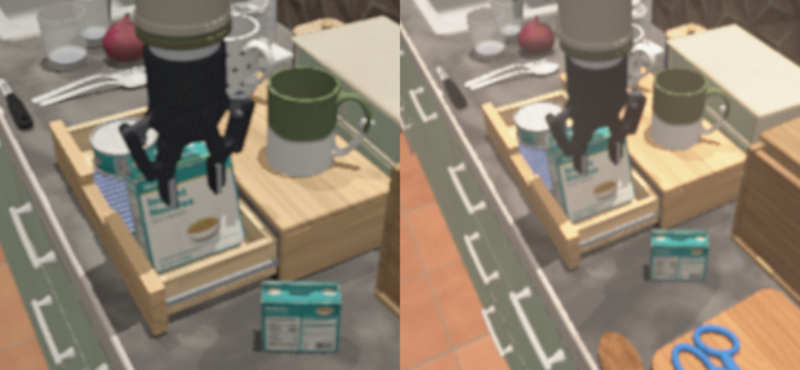

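The carton is tipping cleanly, about 20° or more. I'll continue past balance, then back off.

```bash
python3 -m pendant '[[0.08,0,0,0,0,0,0],[0.16,0,0,0,0,0,0],[0.26,0,0,0,0,0,0],[0.36,0,0,0,0,0,0],[0.5,0,0,0,0,0,0],[0.6,0,0,0,0,0,0],[0.6,0,0,0,0,0,0],[0.3,0,-0.3,0,0,0,0],[0,0,-1.0,0,0,0,0],[0,-0.4,-2.0,0,0,0,-0.5]]'; python3 - <<'E'
from h import *
im,W=cloud('scene'); im2,W2=cloud('side')
np.save('scene.npy',W);np.save('side.npy',W2)
cv2.imwrite('pics/d.png',cv2.resize(np.hstack([im[100:340,110:370],im2[100:340,110:370]]),(800,370))[:,:,::-1])
for cam,w0 in (('scene',W),('side',W2)):
  for t in ['carton','tin']:
    for r in manip.trace(t,cam)[:2]:
        w=w0[r['pixels']]; w=w[~np.isnan(w[:,0])]; print(cam,t,round(r['p'],2),*[np.round(np.percentile(w,q,axis=0),3) for q in (2,50,98)])
E
```

```text
clock: 6.1
position: [0.4428, 0.0864, 0.2216]
ee_rot: [0.709, 0.706, -0.001, 0.0]
ft_force: [1.1, 1.0, 0.6]
grip_width: 0.301
grasp_force: 0.0
scene carton 0.85 [ 0.472 -0.074  0.001] [ 0.504 -0.055  0.052] [ 0.536 -0.029  0.081]
scene carton 0.69 [0.409 0.114 0.027] [0.458 0.14  0.064] [0.514 0.214 0.067]
scene tin 0.82 [0.425 0.266 0.025] [0.46  0.291 0.056] [0.502 0.349 0.061]
scene tin 0.65 [0.409 0.114 0.026] [0.459 0.14  0.064] [0.515 0.215 0.067]
side carton 0.73 [ 0.471 -0.074  0.002] [ 0.502 -0.054  0.051] [ 0.534 -0.03   0.08 ]
side carton 0.66 [0.407 0.115 0.025] [0.458 0.145 0.063] [0.515 0.217 0.065]
side tin 0.75 [0.423 0.266 0.023] [0.459 0.292 0.055] [0.501 0.347 0.059]
```

View pics/d.png

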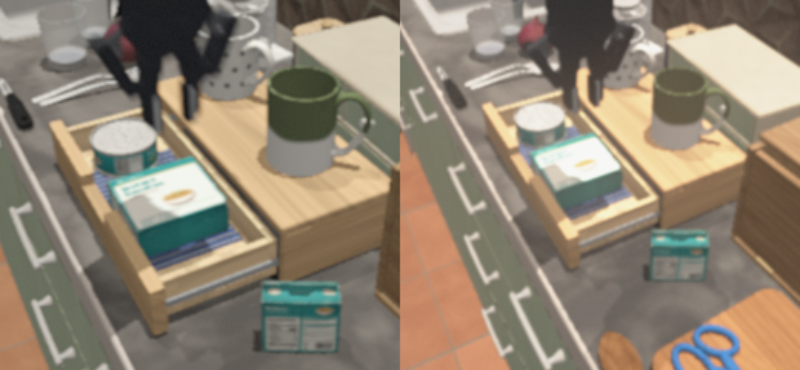

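The carton lies flat on the liner, top z≈0.066 (20+46 mm) and middle y≈0.18 against the liner's ≈0.198. The tin is untouched. Next I go in front of the drawer.

```bash
python3 -m pendant '[[0.2,-0.3,0,0,0,-1.1,-1],[0.5,-0.7,0,0,0,-2.2,-1],[0.8,-1.1,0,0,0,-3.4,-1],[1.1,-1.5,0,0,0,-4.5,-1],[1.4,-1.8,0,0,0,-5.6,-1],[1.7,-2.0,0,0,0,-6.7,-1],[2.0,-2.0,0,0,0,-7.9,-1],[2.24,-2.0,0,0,0,-9,-1],[2.24,-2.0,0,0,0,-10.1,-1],[2.24,-2.0,0,0,0,-11.25,-1]]'; python3 -c "
from h import *
o=manip.get_obs();print(o['joint_pos'].round(2) if hasattr(o['joint_pos'],'round') else o['joint_pos'],R.from_quat(o['ee_rot']).as_matrix().round(3))"
```

```text
clock: 7.65
position: [0.3427, 0.2009, 0.2192]
ee_rot: [-0.002, 1.0, -0.001, -0.001]
ft_force: [0.5, -0.4, 0.4]
grip_width: -0.004
grasp_force: 0.0
[-1.   -0.19  0.32  2.06  0.06  1.26  0.87] [[-1.    -0.004 -0.002]
 [-0.004  1.    -0.002]
 [ 0.002 -0.002 -1.   ]]
```

```bash
python3 -m pendant '[[0,0,0.6,0,0,0,-1],[0,0,1.2,0,0,0,-1],[0,0,1.8,0,0,0,-1],[0,0,2.4,0,0,0,-1],[0,0,3.0,0,0,0,-1],[0,0,3.5,0,0,0,-1],[0,0,3.5,0,0,0,-1],[-0.2,0,3.5,0,0,0,-1],[-0.4,0,3.5,0,0,0,-1],[-0.55,0,3.5,0,0,0,-1]]'
```

```text
clock: 8.9
position: [0.3718, 0.2016, 0.046]
ee_rot: [0.001, 1.0, 0.001, 0.001]
ft_force: [-0.3, 0.3, 0.1]
grip_width: 0.001
grasp_force: 0.0
```

```bash
python3 -m pendant '[[-0.1,0,0,0,0,0,-1],[-0.2,0,0,0,0,0,-1],[-0.32,0,0,0,0,0,-1],[-0.46,0,0,0,0,0,-1],[-0.6,0,0,0,0,0,-1],[-0.75,0,0,0,0,0,-1],[-0.9,0,0,0,0,0,-1],[-1.05,0,0,0,0,0,-1],[-1.2,0,0,0,0,0,-1],[-1.35,0,0,0,0,0,-1]]' && python3 -m pendant '[[-0.15,0,0,0,0,0,-1],[-0.3,0,0,0,0,0,-1],[-0.45,0,0,0,0,0,-1],[-0.6,0,0,0,0,0,-1],[-0.75,0,0,0,0,0,-1],[-0.88,0,0,0,0,0,-1],[-0.98,0,0,0,0,0,-1],[-1.08,0,0,0,0,0,-1],[-1.16,0,0,0,0,0,-1],[-1.2,0,0,0,0,0,-1]]'; python3 - <<'E'
from h import *
im,W=cloud('scene'); im2,W2=cloud('side')
cv2.imwrite('pics/e.png',cv2.resize(np.hstack([im[100:340,110:370],im2[100:340,110:370]]),(800,370))[:,:,::-1])
E
```

```text
clock: 10.15
position: [0.4384, 0.2012, 0.0452]
ee_rot: [0.0, 1.0, -0.0, -0.0]
ft_force: [-3.4, -2.4, -0.1]
grip_width: 0.004
grasp_force: 1.5
clock: 11.4
position: [0.4982, 0.2014, 0.0453]
ee_rot: [0.0, 1.0, 0.0, 0.0]
ft_force: [-2.1, -1.9, -1.0]
grip_width: 0.003
grasp_force: 1.3
```

View pics/e.png

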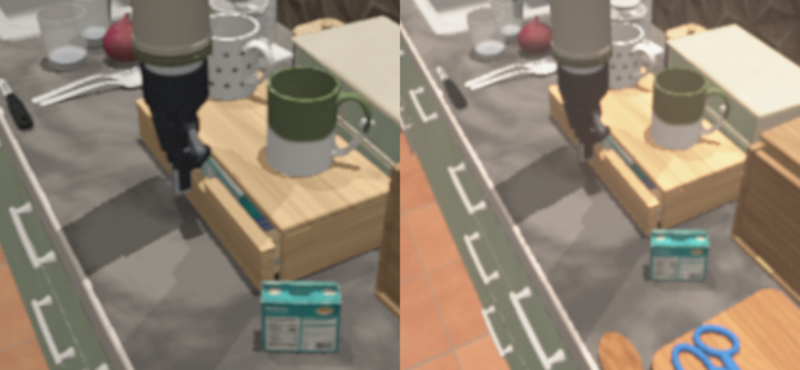

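The drawer is almost shut, with about 20 mm left. I'll continue slowly until it reaches the stop.

```bash
python3 -m pendant '[[-0.05,0,0,0,0,0,-1],[-0.1,0,0,0,0,0,-1],[-0.15,0,0,0,0,0,-1],[-0.2,0,0,0,0,0,-1],[-0.24,0,0,0,0,0,-1],[-0.28,0,0,0,0,0,-1],[-0.31,0,0,0,0,0,-1],[-0.33,0,0,0,0,0,-1],[-0.35,0,0,0,0,0,-1],[-0.35,0,0,0,0,0,-1]]'; python3 - <<'E'
from h import *
for cam in ('scene','side'):
    im,W=cloud(cam); W=W.reshape(-1,3)
    with np.errstate(invalid='ignore'):
        a=W[(W[:,1]>.05)&(W[:,1]<.14)&(W[:,2]>.02)&(W[:,2]<.055)&(W[:,0]>.49)&(W[:,0]<.54)]
        b=W[(W[:,1]>.05)&(W[:,1]<.14)&(W[:,2]>.083)&(W[:,2]<.089)&(W[:,0]>.49)&(W[:,0]<.56)]
    print(cam,len(a),np.median(a[:,0]),np.percentile(b[:,0],1))
E
```

```text
clock: 12.75
position: [0.5135, 0.2014, 0.045]
ee_rot: [0.0, 1.0, -0.0, -0.002]
ft_force: [-12.8, -0.2, 8.2]
grip_width: 0.002
grasp_force: 6.0
scene 391 0.5233930601971882 0.5310476252412827
side 231 0.5218862186633169 0.5296309331119127
```

```bash
python3 -m pendant '[[-0.04,0,0,0,0,0,-1],[-0.08,0,0,0,0,0,-1],[-0.08,0,0,0,0,0,-1],[-0.08,0,0,0,0,0,-1],[0,0,0,0,0,0,-1],[0.3,0,0,0,0,0,-1],[0.8,0,0,0,0,0,-1],[1.4,0,0,0,0,0,-1],[2.0,0,-0.3,0,0,0,-1],[2.3,0,-0.8,0,0,0,-1]]'; python3 - <<'E'
from h import *
ims=[]
for cam in ('scene','side'):
    im,W=cloud(cam); W=W.reshape(-1,3); ims.append(im[100:340,110:370])
    with np.errstate(invalid='ignore'):
        for y in ((.05,.14),(.25,.34)):
            a=W[(W[:,1]>y[0])&(W[:,1]<y[1])&(W[:,2]>.02)&(W[:,2]<.055)&(W[:,0]>.49)&(W[:,0]<.54)]
            print(cam,len(a),np.median(a[:,0]))
cv2.imwrite('pics/f.png',cv2.resize(np.hstack(ims),(800,370))[:,:,::-1])
E
```

```text
clock: 14.1
position: [0.3985, 0.201, 0.0851]
ee_rot: [0.0, 1.0, -0.0, -0.0]
ft_force: [0.3, 0.6, 0.5]
grip_width: 0.0
grasp_force: 0.0
scene 381 0.5233756863253081
scene 231 0.5250846186964951
side 233 0.5217786542442002
side 139 0.5233173354981935
```

View pics/f.png

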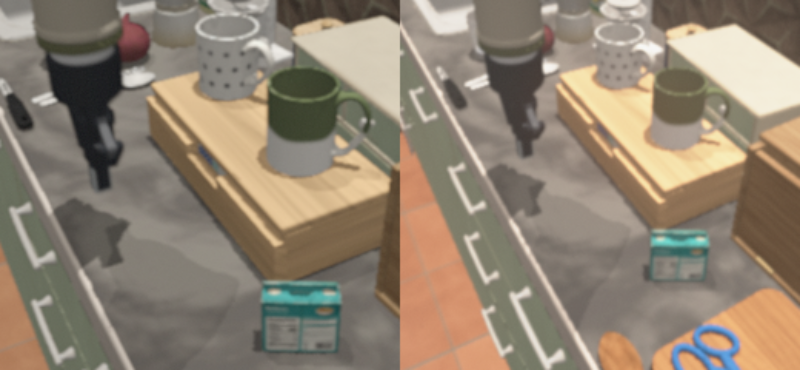

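The drawer is shut: its front did not move under the extra press. The mugs are in place and the arm is clear.

```bash
python3 -c "
from workcell import manip
print(manip.hand_in())"
```

```text
the job is handed in; nothing more can be done
None
```

I tipped the carton flat onto the liner and pushed the drawer shut to its stop, with the tin and mugs undisturbed as far as the cameras showed; the job is handed in at about 14 s, but no verdict came back.

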